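# Find the full storage tin by heft

## Robot

A 6-joint arm with a two-finger parallel gripper is mounted at the origin on the work surface. World frame = base frame: x ahead of the robot, y to its left, z up, the work surface at z = 0. Lengths are in m, angles in degrees, forces in N, time in s.
With the tool pointing down it reaches from about 0.375 to 0.9 m from the base axis. Payload 3.1 kg.
Tool frame: the origin (TCP) lies on the centre line of the jaws, within the pads' length; the fingertips stand finger_overhang ahead of it and the grasp point (between the pads) lies 5 mm behind it (finger_overhang is the distance from the TCP to the fingertips, in m); z points along the fingers, y is the line along which they close (so a half turn about z gives the same grasp; the last joint's range is limited). The gripper opens to 87 mm and grips with 3 to 60 N. Pads are 19 mm wide; open, the fingers measure 117 mm over their backs; the gripper's body (75 mm by 190 mm) begins 51 mm behind the grasp point.
Start: joints at [-76.69, 30.224, 82.088, -0, 67.689, -10.227], TCP at [0.25, -0.573, 0.237] pointing down, gripper open.
Joint ranges: [-176.69, 176.69], [-43.24, 126.21], [12.49, 139.97], [-82, 262], [0, 151.66], [-163.58, 163.58]. Speed limits (degrees/s): [159.86, 159.86, 180, 180, 180, 180].

## Interface

Orientations are given as a 3x3 rotation matrix whose columns are the frame's x, y, z axes.
In Python, from rig import read_state, capture, calibration, hand_in, finger_overhang gives the robot as it stands.
- The arm moves only by the tool send_rows, never from a script. Its argument "plan" is a list of rows, each a list of 5 numbers: the closure in counts, from 0 (fully open) to 255 (shut), then the shift along the tool's x, y, z in m, then the turn about the tool's z in rad. A call has 1 to 20 rows; each row shifts and turns the commanded pose from where the row before left it, along the tool's axes as they then stand; what a row does not reach is not made up. A row lasts 1/12 s, in which the tool goes at most 41.7 mm and 7.16 degrees, less where a joint would pass 70% of its speed; a pose out of reach is approached as far as the arm can. A call is refused whole if a number of a shift passes 0.0417 or a number of a turn 0.125, either way. A call with a gripper value outside its range is refused whole. The fingers move at their own pace and stop on an object; the grip force is fixed at half the most. Time passes only in rows, so rows that do not move let the fingers close. It gives the time, the measured TCP pose, the force, the opening and the grip force at its end, in the units of the state.
- read_state(): the state, without advancing time (a new reading comes with each control period).
- capture(name): name is "scene" or "top" or "wrist"; returns (picture, depth): 400x640x3 uint8, blue, green, red; 400x640 float32, m along the optical axis (not along the pixel's ray), 0 where there is no reading.
- calibration(name): a dict with "fx", "fy", "cx", "cy" (pixels), "xyz" and "rotation" of the camera in the world. Camera axes: x right, y down, z forward; pixel columns grow to the right and rows downward; lengths in m; the calibration is good to about 2 mm. A picture is of the moment at which its call begins: read the wrist's pose just before it. calibration takes no time and is no camera call; for the wrist camera it gives the pose at the moment of the call.
- hand_in(): hands the job in; it is judged then, once.
The state is a dict: "time_s": time; "joint_positions": joint angles; "qvel": joint speeds; "tau": joint torques, N m; "position": TCP position; "tcp_rot": TCP orientation; "force": force on the tool from outside, world axes, zero at the start; "moment": the same for the moment, N m; "opening": opening from 0.0 (shut) to 1.0 (fully open); "grasp_force": force on a finger pad.
Only numpy, scipy, OpenCV 4.12 (cv2) and the standard library are available. Lean on these libraries where they do the work, as an engineer would, in place of code of your own. Each camera call takes 0.05 s, during which the arm holds its last target. There are 200 camera calls.

## Task

One of the three identical closed tins on the cork coasters is nearly full and the other two nearly empty: heft them one at a time from left to right as the robot sees them, lifting each well clear and setting it back upright in the middle of its coaster before taking the next, to find the heaviest. Finish while holding the heaviest tin up in the gripper, upright, over the row of coasters, its base higher than the lids of the other two, which stand back in the middle of their coasters; the program ends holding it, so do not put it down. Do not tip over or drop a tin, and leave everything else on the counter where it stands.

Things in the scene. Friction and masses are not known exactly. Their poses are not given: they have to be found in the camera images.
- tin_a_mid (a point): centre (half-way up) of one of three identical closed plain aluminium storage tins: upright round cylinder, 62 mm in diameter, 115 mm tall, smooth straight side with a thin dark seam at the lid, origin 57.5 mm above its underside, z up along its axis. It stands in the middle of one of the coasters; which coaster is random, and the contents cannot be seen. One of the three is nearly full and weighs 0.5 to 0.61 kg; the other two are nearly empty, 0.15 to 0.27 kg each. 
- tin_b_mid (a point): centre (half-way up) of one of three identical closed plain aluminium storage tins: upright round cylinder, 62 mm in diameter, 115 mm tall, smooth straight side with a thin dark seam at the lid, origin 57.5 mm above its underside, z up along its axis. It stands in the middle of one of the coasters; which coaster is random, and the contents cannot be seen. One of the three is nearly full and weighs 0.5 to 0.61 kg; the other two are nearly empty, 0.15 to 0.27 kg each. 
- tin_c_mid (a point): centre (half-way up) of one of three identical closed plain aluminium storage tins: upright round cylinder, 62 mm in diameter, 115 mm tall, smooth straight side with a thin dark seam at the lid, origin 57.5 mm above its underside, z up along its axis. It stands in the middle of one of the coasters; which coaster is random, and the contents cannot be seen. One of the three is nearly full and weighs 0.5 to 0.61 kg; the other two are nearly empty, 0.15 to 0.27 kg each. 
- coaster_left: the leftmost of three round cork coasters, 90 mm in diameter, 6 mm thick, fixed to the counter; origin at the centre of its underside on the counter. Counted from the robot's left (+y). A tin stands on it at the start. (Fixed appliances up to 220 mm tall stand along the back of the counter, x above 0.78, and its sides, y beyond +-0.45.)
- coaster_middle: the middle one of three round cork coasters, 90 mm in diameter, 6 mm thick, fixed to the counter; origin at the centre of its underside on the counter. Counted from the robot's left (+y). A tin stands on it at the start. (Fixed appliances up to 220 mm tall stand along the back of the counter, x above 0.78, and its sides, y beyond +-0.45.)
- coaster_right: the rightmost of three round cork coasters, 90 mm in diameter, 6 mm thick, fixed to the counter; origin at the centre of its underside on the counter. Counted from the robot's left (+y). A tin stands on it at the start. (Fixed appliances up to 220 mm tall stand along the back of the counter, x above 0.78, and its sides, y beyond +-0.45.)
- mug: white mug, 80 mm across, 90 mm tall, with a handle; bystander, origin at the centre of its underside
- cup: small white cup without a handle, 62 mm across, 55 mm tall; bystander, origin at the centre of its underside
- bowl: white bowl, 116 mm across, 50 mm tall; bystander, origin at the centre of its underside
- jar: glass jar with a steel cap, 68 mm across, 100 mm tall; bystander, origin at the centre of its underside
- spoon: wooden spoon lying flat across the front of the counter, 200 mm long; bystander, x axis along its length
- brush: washing-up brush lying flat, 200 mm long; bystander, x axis along its length
- soap: glass soap dispenser with a steel pump, 68 mm across, 165 mm tall; bystander, origin at the centre of its underside

How it is judged (in metres and radians):
On the way, in this order (a step that is already met when the one before it is completed fails the run):
1. the tin of the left coaster is lifted at least 30 mm (height (world z) of any of tin_a_mid, tin_b_mid, tin_c_mid above 0.0935 m and not (horizontal distance between tin_a_mid and coaster_left below 0.07 m and height (world z) of tin_a_mid below 0.0935 m) and not (horizontal distance between tin_b_mid and coaster_left below 0.07 m and height (world z) of tin_b_mid below 0.0935 m) and not (horizontal distance between tin_c_mid and coaster_left below 0.07 m and height (world z) of tin_c_mid below 0.0935 m)), for 0.3 s.
2. it is set back upright on the left coaster, within 20 mm of its middle, and let go (((horizontal distance between tin_a_mid and coaster_left below 0.02 m and height (world z) of tin_a_mid below 0.0675 m and angle between tin_a_mid's own z axis and vertical below 0.08 rad and contact force between tin_a and the fingers below 0.1 N) or (horizontal distance between tin_b_mid and coaster_left below 0.02 m and height (world z) of tin_b_mid below 0.0675 m and angle between tin_b_mid's own z axis and vertical below 0.08 rad and contact force between tin_b and the fingers below 0.1 N) or (horizontal distance between tin_c_mid and coaster_left below 0.02 m and height (world z) of tin_c_mid below 0.0675 m and angle between tin_c_mid's own z axis and vertical below 0.08 rad and contact force between tin_c and the fingers below 0.1 N))), for 0.2 s.
3. the tin of the middle coaster is lifted at least 30 mm (height (world z) of any of tin_a_mid, tin_b_mid, tin_c_mid above 0.0935 m and not (horizontal distance between tin_a_mid and coaster_middle below 0.07 m and height (world z) of tin_a_mid below 0.0935 m) and not (horizontal distance between tin_b_mid and coaster_middle below 0.07 m and height (world z) of tin_b_mid below 0.0935 m) and not (horizontal distance between tin_c_mid and coaster_middle below 0.07 m and height (world z) of tin_c_mid below 0.0935 m)), for 0.3 s.
4. it is set back upright on the middle coaster, within 20 mm of its middle, and let go (((horizontal distance between tin_a_mid and coaster_middle below 0.02 m and height (world z) of tin_a_mid below 0.0675 m and angle between tin_a_mid's own z axis and vertical below 0.08 rad and contact force between tin_a and the fingers below 0.1 N) or (horizontal distance between tin_b_mid and coaster_middle below 0.02 m and height (world z) of tin_b_mid below 0.0675 m and angle between tin_b_mid's own z axis and vertical below 0.08 rad and contact force between tin_b and the fingers below 0.1 N) or (horizontal distance between tin_c_mid and coaster_middle below 0.02 m and height (world z) of tin_c_mid below 0.0675 m and angle between tin_c_mid's own z axis and vertical below 0.08 rad and contact force between tin_c and the fingers below 0.1 N))), for 0.2 s.
5. the tin of the right coaster is lifted at least 30 mm (height (world z) of any of tin_a_mid, tin_b_mid, tin_c_mid above 0.0935 m and not (horizontal distance between tin_a_mid and coaster_right below 0.07 m and height (world z) of tin_a_mid below 0.0935 m) and not (horizontal distance between tin_b_mid and coaster_right below 0.07 m and height (world z) of tin_b_mid below 0.0935 m) and not (horizontal distance between tin_c_mid and coaster_right below 0.07 m and height (world z) of tin_c_mid below 0.0935 m)), for 0.3 s.
At the end, for the whole second after the job is handed in: The heaviest tin is held by the fingers, its centre over 165 mm up, x 0.3 to 0.74, y within 0.42, within 0.3 rad of upright, resting on nothing else; the others stand upright and released, each within 20 mm of the middle of a coaster, each pressing on it with under 3.6 N (the light ones) (((height (world z) of tin_a_mid above 0.165 m and angle between tin_a_mid's own z axis and vertical below 0.3 rad and contact force between tin_a and the fingers above 1 N and (contact force between tin_a and soap below 0.3 N and contact force between tin_a and tin_b below 0.3 N and contact force between tin_a and tin_c below 0.3 N) and world x of tin_a_mid between 0.3 and 0.74 m and world y of tin_a_mid between -0.42 and 0.42 m and (horizontal distance between tin_b_mid and coaster_left below 0.02 m or horizontal distance between tin_b_mid and coaster_middle below 0.02 m or horizontal distance between tin_b_mid and coaster_right below 0.02 m) and height (world z) of tin_b_mid between 0.0595 and 0.0675 m and angle between each of tin_b_mid, tin_c_mid's own z axis and vertical below 0.08 rad and contact force between each of tin_b, tin_c and the fingers below 0.1 N and contact force between each of tin_b, tin_c and anything else below 3.6 N and (horizontal distance between tin_c_mid and coaster_left below 0.02 m or horizontal distance between tin_c_mid and coaster_middle below 0.02 m or horizontal distance between tin_c_mid and coaster_right below 0.02 m) and height (world z) of tin_c_mid between 0.0595 and 0.0675 m) or (height (world z) of tin_b_mid above 0.165 m and angle between tin_b_mid's own z axis and vertical below 0.3 rad and contact force between tin_b and the fingers above 1 N and (contact force between tin_b and soap below 0.3 N and contact force between tin_b and tin_a below 0.3 N and contact force between tin_b and tin_c below 0.3 N) and world x of tin_b_mid between 0.3 and 0.74 m and world y of tin_b_mid between -0.42 and 0.42 m and (horizontal distance between tin_a_mid and coaster_left below 0.02 m or horizontal distance between tin_a_mid and coaster_middle below 0.02 m or horizontal distance between tin_a_mid and coaster_right below 0.02 m) and height (world z) of tin_a_mid between 0.0595 and 0.0675 m and angle between each of tin_a_mid, tin_c_mid's own z axis and vertical below 0.08 rad and contact force between each of tin_a, tin_c and the fingers below 0.1 N and contact force between each of tin_a, tin_c and anything else below 3.6 N and (horizontal distance between tin_c_mid and coaster_left below 0.02 m or horizontal distance between tin_c_mid and coaster_middle below 0.02 m or horizontal distance between tin_c_mid and coaster_right below 0.02 m) and height (world z) of tin_c_mid between 0.0595 and 0.0675 m) or (height (world z) of tin_c_mid above 0.165 m and angle between tin_c_mid's own z axis and vertical below 0.3 rad and contact force between tin_c and the fingers above 1 N and (contact force between tin_c and soap below 0.3 N and contact force between tin_c and tin_a below 0.3 N and contact force between tin_c and tin_b below 0.3 N) and world x of tin_c_mid between 0.3 and 0.74 m and world y of tin_c_mid between -0.42 and 0.42 m and (horizontal distance between tin_a_mid and coaster_left below 0.02 m or horizontal distance between tin_a_mid and coaster_middle below 0.02 m or horizontal distance between tin_a_mid and coaster_right below 0.02 m) and height (world z) of tin_a_mid between 0.0595 and 0.0675 m and angle between each of tin_a_mid, tin_b_mid's own z axis and vertical below 0.08 rad and contact force between each of tin_a, tin_b and the fingers below 0.1 N and contact force between each of tin_a, tin_b and anything else below 3.6 N and (horizontal distance between tin_b_mid and coaster_left below 0.02 m or horizontal distance between tin_b_mid and coaster_middle below 0.02 m or horizontal distance between tin_b_mid and coaster_right below 0.02 m) and height (world z) of tin_b_mid between 0.0595 and 0.0675 m))); the arm keeps its last pose, push and grip.
It fails at once if a tin is tipped more than 0.6 rad (angle between any of tin_a_mid, tin_b_mid, tin_c_mid's own z axis and vertical above 0.6 rad).
It fails at once if a tin is dropped: it falls free, touched by nothing, more than 25 mm above its place on a coaster ((height (world z) of tin_a_mid above 0.0885 m and contact force between tin_a and anything else below 0.02 N) or (height (world z) of tin_b_mid above 0.0885 m and contact force between tin_b and anything else below 0.02 N) or (height (world z) of tin_c_mid above 0.0885 m and contact force between tin_c and anything else below 0.02 N)).
It fails at once if a bystander is moved more than 30 mm (distance of any of mug, cup, bowl, jar, spoon, brush, soap from where it was at the start of the episode above 0.03 m).
It fails at once if a standing bystander is tipped more than 0.5 rad (angle between any of mug, cup, bowl, jar, soap's own z axis and vertical above 0.5 rad).
It also fails if it takes over 72 s, if anything falls off the work surface, if the arm or the gripper's body presses on something with over 40 N, if the wrist force passes 120 N, or if a joint passes its speed limit or range.

## Working session

There is one attempt and no reset: what is moved stays moved. The work goes in short steps, Python scripts to look and compute and a tool call to move; the robot and the scene stay as the last step left them, time stands still between calls to the robot, and variables do not carry over. Pictures are saved under pics/ and viewed, at most 10 in all, crops included, and the job is handed in when it is done.

Besides the shell and the picture viewer there is one more tool, called after "Call:" in YAML: its name, and indented under it one key for each argument. send_rows: Moves the arm, as the interface text tells. Its arguments: {"type":"object","properties":{"plan":{"type":"array","items":{"type":"array","items":{"type":"number"}}}},"required":["plan"]}

```bash
mkdir -p pics; ls; python3 - <<'E'
from rig import *
import cv2
s=read_state();print(s, finger_overhang)
for n in("top","scene"):
    im,d=capture(n);c=calibration(n);print(n,c);cv2.imwrite(f"pics/{n}0.png",im)
E
```

```text
pics
{'time_s': 0.0, 'joint_positions': array([-7.66897803e+01,  3.02773900e+01,  8.21557428e+01, -8.43967748e-05,
        6.76885255e+01, -1.02278176e+01]), 'qvel': array([ 0.05017712,  0.04898343,  0.03979803,  0.04284361, -0.02211715,
        0.07688978]), 'tau': array([ 1.30865366e-03, -4.40035486e+01, -1.76595873e+01,  6.33871439e-02,
        5.82957419e-02, -1.81687205e-04]), 'position': array([ 0.24945795, -0.57230244,  0.23559207]), 'tcp_rot': array([[ 9.16795021e-01,  3.99357797e-01, -4.90167732e-04],
       [ 3.99357921e-01, -9.16792770e-01,  2.06598551e-03],
       [ 3.75685189e-04, -2.08983759e-03, -9.99997746e-01]]), 'force': array([-0.05480262, -0.0360952 , -0.59331297]), 'moment': array([ 0.04158894, -0.04750142, -0.03388317]), 'grasp_force': 0.0, 'opening': 0.9952914945407867} 0.014
top {'fx': 457.3817602635663, 'fy': 457.3817602635663, 'cx': 323.515035852843, 'cy': 204.9150985267654, 'xyz': array([0.38620867, 0.01463103, 1.26827296]), 'rotation': array([[ 0.02133865, -0.9918002 ,  0.12600404],
       [-0.99955145, -0.02381279, -0.01816175],
       [ 0.02101333, -0.12555997, -0.99186347]])}
scene {'fx': 446.2167069922846, 'fy': 446.2167069922846, 'cx': 319.4426499902491, 'cy': 194.54747987299382, 'xyz': array([1.23744719, 0.36160282, 0.93505324]), 'rotation': array([[-0.45848805,  0.66570618, -0.58874782],
       [ 0.88865887,  0.34984503, -0.296469  ],
       [ 0.00860925, -0.65912346, -0.75198547]])}
```

View pics/top0.png

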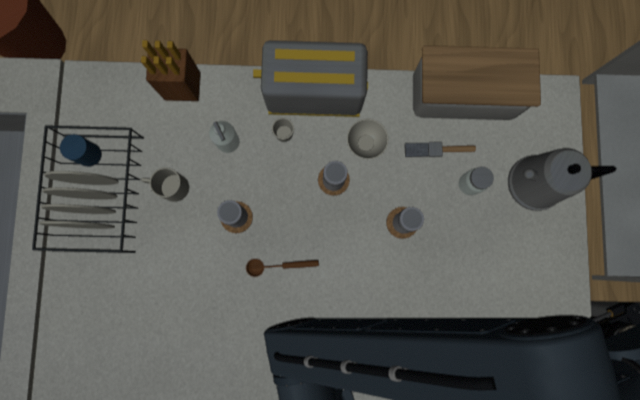

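View pics/scene0.png

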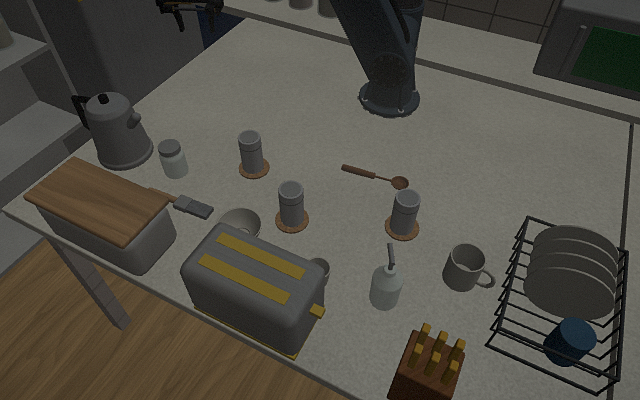

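The top view shows the coasters at about (236,217), (334,179) and (404,222), each with a tin. The soap stands at (224,136), and the spoon, lying in front, at (285,266). Next I'll measure the tins from depth.

```bash
cat > h.py <<'E'
import numpy as np, cv2
from rig import *
def cloud(n):
    im,d=capture(n);c=calibration(n)
    v,u=np.mgrid[:400,:640]
    p=np.stack([(u-c["cx"])/c["fx"]*d,(v-c["cy"])/c["fy"]*d,d],-1)@np.array(c["rotation"]).T+c["xyz"]
    p[d==0]=np.nan
    return im,p
def tins(P,show=True):
    out=[]
    for x0,y0 in P:
        pass
    return out
def rest():
    s=read_state();print(s["time_s"],np.round(s["position"],4),np.round(s["tcp_rot"],3).tolist(),np.round(s["force"],2),round(s["opening"],3),round(s["grasp_force"],1))
E
python3 - <<'E'
from h import *
im,p=cloud("top");im2,p2=cloud("scene")
hsv=cv2.cvtColor(im,cv2.COLOR_BGR2HSV)
for u,v in((230,211),(335,172),(411,217)):
    w=np.s_[v-35:v+40,u-40:u+40]
    q=p[w].reshape(-1,3);h=hsv[w].reshape(-1,3)
    t=q[(abs(q[:,2]-.121)<.006)]
    c,r=cv2.minEnclosingCircle(t[:,:2].astype(np.float32))
    k=q[(h[:,1]>80)&(q[:,2]<.03)&(q[:,2]>-.01)]
    ck,rk=cv2.minEnclosingCircle(k[:,:2].astype(np.float32))
    a=p2.reshape(-1,3);a=a[(np.hypot(*(a[:,:2]-c).T)<.05)]
    ts=a[abs(a[:,2]-.121)<.006]
    print("top lid",len(t),np.round(c,4),round(r,4),np.round(np.median(t,0),4),"coaster",np.round(ck,4),round(rk,4),"scene lid",np.round(np.median(ts,0),4),np.round((np.nanmax(ts,0)+np.nanmin(ts,0))/2,4))
# all objects taller than 3cm
m=((p[...,2]>.02)).astype(np.uint8)
n,l,st,ce=cv2.connectedComponentsWithStats(m)
for i in range(1,n):
    if st[i,4]>60:
        q=p[l==i];print(st[i,:4],np.round(np.nanmin(q,0),3),np.round(np.nanmax(q,0),3))
E
```

```text
top lid 467 [0.5109 0.2308] 0.0309 [0.5102 0.2304 0.121 ] coaster [0.5074 0.2316] 0.0429 scene lid [0.5105 0.2337 0.1205] [0.5081 0.2337 0.1207]
top lid 445 [ 0.6188 -0.0345] 0.0313 [ 0.6185 -0.0339  0.121 ] coaster [ 0.6186 -0.034 ] 0.043 scene lid [ 0.6194 -0.0302  0.1205] [ 0.6171 -0.031   0.1198]
top lid 459 [ 0.5043 -0.2301] 0.031 [ 0.504  -0.2302  0.1216] coaster [ 0.5035 -0.2271] 0.0433 scene lid [ 0.5041 -0.2262  0.12  ] [ 0.502  -0.2271  0.1198]
[141  40  58  59] [0.834 0.352 0.02 ] [0.927 0.453 0.225]
[253  40 115  75] [ 0.798 -0.12   0.023] [0.947 0.185 0.183]
[413  45 128  75] [ 0.796 -0.555  0.02 ] [ 0.952 -0.25   0.166]
[272 117  22  24] [0.721 0.08  0.02 ] [0.78  0.138 0.06 ]
[347 118  42  41] [ 0.672 -0.181  0.02 ] [ 0.787 -0.068  0.057]
[209 120  30  31] [0.683 0.233 0.02 ] [0.756 0.299 0.169]
[ 32 125 110 127] [0.404 0.5   0.02 ] [0.732 0.732 0.187]
[429 141  13  15] [ 0.693 -0.335  0.02 ] [ 0.734 -0.3    0.025]
[510 147 107  62] [ 0.55  -0.728  0.02 ] [ 0.7   -0.499  0.211]
[323 160  25  30] [ 0.588 -0.064  0.021] [ 0.649 -0.003  0.128]
[141 167  47  34] [0.548 0.367 0.02 ] [0.627 0.479 0.094]
[460 166  34  28] [ 0.585 -0.449  0.021] [ 0.65  -0.385  0.107]
[217 200  30  27] [0.48  0.2   0.022] [0.539 0.261 0.129]
[393 206  31  27] [ 0.473 -0.26   0.02 ] [ 0.535 -0.199  0.127]
[264 301 376  99] [ 0.037 -0.649  0.02 ] [0.338 0.115 0.835]
```

Call:
send_rows:
  plan:
    - [0, 0, 0, 0, 0.103]
    - [0, 0, 0, 0, 0.103]
    - [0, 0, 0, 0, 0.103]
    - [0, 0.005, -0.015, 0, 0.102]
    - [0, 0.01, -0.033, 0, 0]
    - [0, 0.011, -0.034, 0, 0]
    - [0, 0.011, -0.034, 0, 0]
    - [0, 0.011, -0.034, 0, 0]
    - [0, 0.011, -0.034, 0, 0]
    - [0, 0.011, -0.034, 0, 0]
    - [0, 0.011, -0.034, 0, 0]
    - [0, 0.011, -0.034, 0, 0]
    - [0, 0.011, -0.034, 0, 0]
    - [0, 0.011, -0.034, 0, 0]
    - [0, 0.011, -0.034, 0, 0]
    - [0, 0.011, -0.034, 0, 0]
    - [0, 0.011, -0.034, 0, 0]
    - [0, 0.011, -0.034, 0, 0]
    - [0, 0.011, -0.034, 0, 0]
    - [0, 0.011, -0.034, 0, 0]

```text
time_s: 1.87
position: [0.4283, -0.0128, 0.2367]
tcp_rot: [[1.0, -0.0, 0.0], [-0.0, -1.0, -0.0], [0.0, 0.0, -1.0]]
force: [0.7, -1.4, -0.0]
opening: 1.003
grasp_force: 0.0
```

Call:
send_rows:
  plan:
    - [0, 0.0115, -0.035, 0, 0]
    - [0, 0.0115, -0.035, 0, 0]
    - [0, 0.0115, -0.035, 0, 0]
    - [0, 0.0115, -0.035, 0, 0]
    - [0, 0.0115, -0.035, 0, 0]
    - [0, 0.0115, -0.035, 0, 0]
    - [0, 0.0115, -0.035, 0, 0]
    - [0, 0, 0, 0, 0]
    - [0, 0, 0, 0, 0]
    - [0, 0, 0, 0, 0]

```text
time_s: 2.7
position: [0.508, 0.2301, 0.2361]
tcp_rot: [[1.0, 0.001, -0.002], [0.001, -1.0, -0.001], [-0.002, 0.001, -1.0]]
force: [-0.2, -0.7, 0.6]
opening: 1.0
grasp_force: 0.0
```

```bash
python3 - <<'E'
from h import *
rest()
im,p=cloud("wrist");cv2.imwrite("pics/w1.png",im)
q=p.reshape(-1,3);t=q[(abs(q[:,2]-.121)<.008)&(np.hypot(q[:,0]-.51,q[:,1]-.232)<.05)]
print(len(t),np.nanmin(t,0),np.nanmax(t,0),cv2.minEnclosingCircle(t[:,:2].astype(np.float32)))
im,p=cloud("top");q=p.reshape(-1,3)
E
```

```text
2.7 [0.508  0.2301 0.2361] [[1.0, 0.001, -0.002], [0.001, -1.0, -0.001], [-0.002, 0.001, -1.0]] [-0.2  -0.72  0.58] 1.0 0.0
4563 [0.47736488 0.20113685 0.11303496] [0.53856469 0.26265525 0.12350731] ((0.5077126026153564, 0.2319381982088089), 0.030952850356698036)
```

View pics/w1.png

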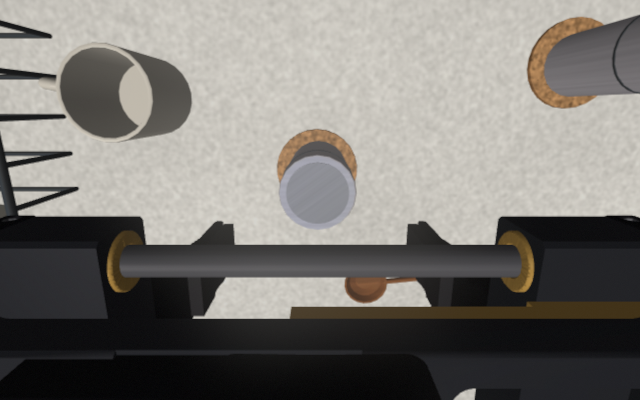

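The wrist view shows the left tin's lid at (317,192), centred between the jaws. It sits at (0.508, 0.232), which agrees with the top view. I'll descend and grip.

Call:
send_rows:
  plan:
    - [0, 0, -0.0018, 0.02, 0]
    - [0, 0, 0, 0.025, 0]
    - [0, 0, 0, 0.025, 0]
    - [0, 0, 0, 0.025, 0]
    - [0, 0, 0, 0.025, 0]
    - [0, 0, 0, 0.02, 0]
    - [0, 0, 0, 0.015, 0]
    - [0, 0, 0, 0, 0]
    - [0, 0, 0, 0, 0]
    - [255, 0, 0, 0, 0]
    - [255, 0, 0, 0, 0]
    - [255, 0, 0, 0, 0]
    - [255, 0, 0, 0, 0]
    - [255, 0, 0, 0, 0]
    - [255, 0, 0, 0, 0]
    - [255, 0, 0, 0, 0]
    - [255, 0, 0, 0, 0]

```text
time_s: 4.22
position: [0.5091, 0.2324, 0.0823]
tcp_rot: [[1.0, 0.0, 0.001], [0.0, -1.0, 0.0], [0.001, -0.0, -1.0]]
force: [-0.6, 0.1, 5.4]
opening: 0.705
grasp_force: 30.0
```

Call:
send_rows:
  plan:
    - [255, 0, 0, -0.004, 0]
    - [255, 0, 0, -0.01, 0]
    - [255, 0, 0, -0.013, 0]
    - [255, 0, 0, -0.013, 0]
    - [255, 0, 0, -0.01, 0]
    - [255, 0, 0, -0.006, 0]
    - [255, 0, 0, -0.004, 0]
    - [255, 0, 0, 0, 0]
    - [255, 0, 0, 0, 0]
    - [255, 0, 0, 0, 0]
    - [255, 0, 0, 0, 0]
    - [255, 0, 0, 0, 0]
    - [255, 0, 0, 0, 0]
    - [255, 0, 0, 0, 0]
    - [255, 0, 0, 0, 0]

```text
time_s: 5.47
position: [0.5087, 0.2322, 0.1414]
tcp_rot: [[1.0, -0.0, -0.0], [-0.0, -1.0, -0.0], [-0.0, 0.0, -1.0]]
force: [-0.4, 0.2, -2.3]
opening: 0.706
grasp_force: 30.0
```

```bash
python3 - <<'E'
from h import *
for i in range(6):
    s=read_state();print(np.round(s["force"],2),np.round(s["tau"],2),np.round(s["joint_positions"],2));capture("top")
E
```

```text
[-0.35  0.2  -2.34] [-0.000e+00 -4.233e+01 -1.343e+01  1.000e-02 -8.000e-02 -0.000e+00] [ 13.08  32.66  96.64   0.    50.72 103.1 ]
[-0.22 -0.21 -2.12] [-0.000e+00 -4.233e+01 -1.344e+01  1.000e-02 -8.000e-02 -0.000e+00] [ 13.09  32.65  96.64   0.    50.72 103.1 ]
[ 0.05  0.65 -1.54] [-0.000e+00 -4.233e+01 -1.344e+01  1.000e-02 -8.000e-02 -0.000e+00] [ 13.09  32.65  96.64   0.    50.72 103.1 ]
[ 0.3  -0.15 -2.56] [-0.000e+00 -4.233e+01 -1.345e+01  1.000e-02 -8.000e-02  0.000e+00] [ 13.08  32.64  96.64   0.    50.72 103.1 ]
[-0.03 -0.15 -2.5 ] [-0.000e+00 -4.234e+01 -1.345e+01  1.000e-02 -8.000e-02  0.000e+00] [ 13.09  32.64  96.65   0.    50.72 103.1 ]
[ 0.21  0.72 -2.43] [-0.000e+00 -4.234e+01 -1.345e+01  1.000e-02 -8.000e-02 -0.000e+00] [ 13.09  32.64  96.64   0.    50.72 103.1 ]
```

The force is about -2.3 N, so the left tin is light (~0.23 kg). I'll set it back.

Call:
send_rows:
  plan:
    - [255, 0, 0, 0.006, 0]
    - [255, 0, 0, 0.012, 0]
    - [255, 0, 0, 0.014, 0]
    - [255, 0, 0, 0.012, 0]
    - [255, 0, 0, 0.007, 0]
    - [255, 0, 0, 0.004, 0]
    - [255, 0, 0, 0.003, 0]
    - [255, 0, 0, 0.002, 0]
    - [255, 0, 0, 0, 0]
    - [255, 0, 0, 0, 0]
    - [255, 0, 0, 0, 0]

```text
time_s: 6.68
position: [0.509, 0.2323, 0.0823]
tcp_rot: [[1.0, -0.0, 0.001], [-0.0, -1.0, 0.0], [0.001, -0.0, -1.0]]
force: [-1.2, 0.9, 2.2]
opening: 0.709
grasp_force: 30.0
```

Call:
send_rows:
  plan:
    - [0, 0, 0, 0, 0]
    - [0, 0, 0, 0, 0]
    - [0, 0, 0, 0, 0]
    - [0, 0, 0, 0, 0]
    - [0, 0, 0, 0, 0]
    - [0, 0, 0, 0, 0]
    - [0, 0, 0, -0.02, 0]
    - [0, 0, 0, -0.03, 0]
    - [0, 0, 0, -0.03, 0]
    - [0, 0, 0, -0.03, 0]
    - [0, 0, 0, -0.02, 0]
    - [0, 0.0137, 0.033, 0, 0]
    - [0, 0.0137, 0.033, 0, 0]
    - [0, 0.0137, 0.033, 0, 0]
    - [0, 0.0137, 0.033, 0, 0]
    - [0, 0.0137, 0.033, 0, 0]
    - [0, 0.0137, 0.033, 0, 0]
    - [0, 0.0137, 0.033, 0, 0]
    - [0, 0.0137, 0.033, 0, 0]
    - [0, 0, 0, 0, 0]

```text
time_s: 8.35
position: [0.6216, -0.0387, 0.2117]
tcp_rot: [[1.0, -0.006, 0.005], [-0.006, -1.0, -0.004], [0.005, 0.004, -1.0]]
force: [0.4, 0.2, 0.3]
opening: 1.0
grasp_force: 0.0
```

```bash
cat >> h.py <<'E'
def look(n,P,k=None):
    im,p=cloud(n);q=p.reshape(-1,3)
    if k: cv2.imwrite(f"pics/{k}.png",im)
    for P0 in P:
        t=q[(abs(q[:,2]-.121)<.008)&(np.hypot(q[:,0]-P0[0],q[:,1]-P0[1])<.05)]
        if len(t): print(n,P0,len(t),np.round(np.median(t,0),4),[np.round(a,4) for a in cv2.minEnclosingCircle(t[:,:2].astype(np.float32))])
L,M,R=(.509,.232),(.618,-.0325),(.5035,-.2285)
E
python3 - <<'E'
from h import *
rest();look("wrist",[M]);look("top",[L,M,R]);look("scene",[L,R],"s2")
E
```

```text
8.35 [ 0.6216 -0.0387  0.2117] [[1.0, -0.006, 0.005], [-0.006, -1.0, -0.004], [0.005, 0.004, -1.0]] [0.36 0.17 0.35] 1.0 0.0
wrist (0.618, -0.0325) 5305 [ 0.6161 -0.0294  0.1207] [array([ 0.6141, -0.0292]), np.float64(0.0311)]
top (0.509, 0.232) 474 [0.5101 0.2301 0.1207] [array([0.5102, 0.231 ]), np.float64(0.0311)]
top (0.618, -0.0325) 24 [ 0.6331 -0.0324  0.1219] [array([ 0.6335, -0.0363]), np.float64(0.0259)]
top (0.5035, -0.2285) 468 [ 0.5038 -0.229   0.1212] [array([ 0.5039, -0.2309]), np.float64(0.0319)]
scene (0.509, 0.232) 422 [0.5115 0.2339 0.1204] [array([0.5086, 0.2311]), np.float64(0.033)]
scene (0.5035, -0.2285) 88 [ 0.5248 -0.2356  0.1195] [array([ 0.5157, -0.2313]), np.float64(0.0294)]
```

View pics/s2.png

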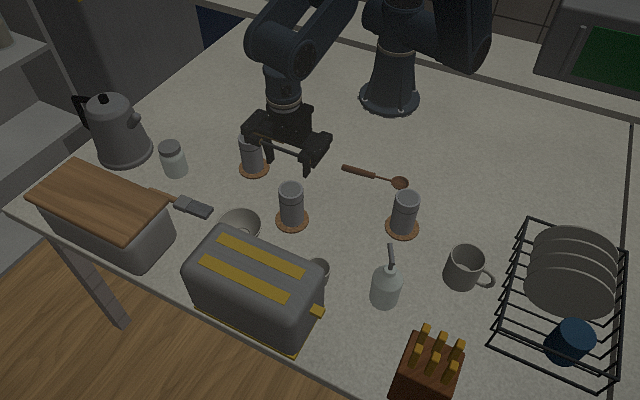

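The left tin stands upright, centred on its coaster at (404,213). The arm is still settling, so I'll let it stop and measure the middle tin again.

Call:
send_rows:
  plan:
    - [0, 0, 0, 0, 0]
    - [0, 0, 0, 0, 0]
    - [0, 0, 0, 0, 0]
    - [0, 0, 0, 0, 0]

```text
time_s: 8.83
position: [0.618, -0.0306, 0.2117]
tcp_rot: [[1.0, 0.001, -0.0], [0.001, -1.0, 0.0], [-0.0, -0.0, -1.0]]
force: [0.6, 1.1, 0.1]
opening: 0.998
grasp_force: 0.0
```

```bash
python3 - <<'E'
from h import *
rest();look("wrist",[M])
E
```

```text
8.8333 [ 0.618  -0.0306  0.2117] [[1.0, 0.001, -0.0], [0.001, -1.0, 0.0], [-0.0, -0.0, -1.0]] [0.61 1.07 0.13] 0.998 0.0
wrist (0.618, -0.0325) 5414 [ 0.6181 -0.0332  0.121 ] [array([ 0.6163, -0.0331]), np.float64(0.031)]
```

Call:
send_rows:
  plan:
    - [0, -0.0005, 0.002, 0.02, 0]
    - [0, 0, 0, 0.025, 0]
    - [0, 0, 0, 0.025, 0]
    - [0, 0, 0, 0.025, 0]
    - [0, 0, 0, 0.02, 0]
    - [0, 0, 0, 0.013, 0]
    - [0, 0, 0, 0, 0]
    - [0, 0, 0, 0, 0]
    - [255, 0, 0, 0, 0]
    - [255, 0, 0, 0, 0]
    - [255, 0, 0, 0, 0]
    - [255, 0, 0, 0, 0]
    - [255, 0, 0, 0, 0]
    - [255, 0, 0, 0, 0]
    - [255, 0, 0, 0, 0]
    - [255, 0, 0, 0, 0]

```text
time_s: 10.22
position: [0.6182, -0.0337, 0.0843]
tcp_rot: [[1.0, -0.0, 0.001], [-0.0, -1.0, -0.0], [0.001, 0.0, -1.0]]
force: [-0.4, 1.0, 5.4]
opening: 0.712
grasp_force: 29.9
```

Call:
send_rows:
  plan:
    - [255, 0, 0, -0.004, 0]
    - [255, 0, 0, -0.01, 0]
    - [255, 0, 0, -0.013, 0]
    - [255, 0, 0, -0.013, 0]
    - [255, 0, 0, -0.01, 0]
    - [255, 0, 0, -0.006, 0]
    - [255, 0, 0, -0.004, 0]
    - [255, 0, 0, 0, 0]
    - [255, 0, 0, 0, 0]
    - [255, 0, 0, 0, 0]
    - [255, 0, 0, 0, 0]
    - [255, 0, 0, 0, 0]
    - [255, 0, 0, 0, 0]
    - [255, 0, 0, 0, 0]
    - [255, 0, 0, 0, 0]

```text
time_s: 11.47
position: [0.6177, -0.0338, 0.1434]
tcp_rot: [[1.0, -0.0, -0.0], [-0.0, -1.0, 0.0], [-0.0, -0.0, -1.0]]
force: [0.4, -1.0, -1.2]
opening: 0.709
grasp_force: 29.9
```

```bash
python3 - <<'E'
from h import *
rest()
for i in range(6):
    s=read_state();print(np.round(s["force"],2));capture("top")
E
```

```text
11.4667 [ 0.6177 -0.0338  0.1434] [[1.0, -0.0, -0.0], [-0.0, -1.0, 0.0], [-0.0, -0.0, -1.0]] [ 0.44 -0.99 -1.21] 0.709 29.9
[ 0.44 -0.99 -1.21]
[ 0.34 -0.41 -1.66]
[ 0.2  -0.87 -1.75]
[-0.23 -0.07 -1.97]
[ 0.45 -0.2  -1.69]
[ 0.35 -0.04 -1.96]
```

The middle tin reads about -1.75 N, so it is light too. I'll set it back.

Call:
send_rows:
  plan:
    - [255, 0, 0, 0.006, 0]
    - [255, 0, 0, 0.012, 0]
    - [255, 0, 0, 0.014, 0]
    - [255, 0, 0, 0.012, 0]
    - [255, 0, 0, 0.007, 0]
    - [255, 0, 0, 0.004, 0]
    - [255, 0, 0, 0.003, 0]
    - [255, 0, 0, 0.002, 0]
    - [255, 0, 0, 0, 0]
    - [255, 0, 0, 0, 0]
    - [255, 0, 0, 0, 0]

```text
time_s: 12.68
position: [0.618, -0.0338, 0.0843]
tcp_rot: [[1.0, -0.0, 0.001], [-0.0, -1.0, -0.0], [0.001, 0.0, -1.0]]
force: [-1.5, 0.5, 3.3]
opening: 0.704
grasp_force: 29.9
```

Call:
send_rows:
  plan:
    - [0, 0, 0, 0, 0]
    - [0, 0, 0, 0, 0]
    - [0, 0, 0, 0, 0]
    - [0, 0, 0, 0, 0]
    - [0, 0, 0, 0, 0]
    - [0, 0, 0, 0, 0]
    - [0, 0, 0, -0.02, 0]
    - [0, 0, 0, -0.03, 0]
    - [0, 0, 0, -0.03, 0]
    - [0, 0, 0, -0.03, 0]
    - [0, 0, 0, -0.02, 0]

```text
time_s: 13.6
position: [0.6188, -0.034, 0.2166]
tcp_rot: [[1.0, -0.0, 0.004], [-0.0, -1.0, -0.001], [0.004, 0.001, -1.0]]
force: [0.9, -1.0, 0.1]
opening: 0.997
grasp_force: 0.0
```

Call:
send_rows:
  plan:
    - [0, -0.014, 0.024, 0, 0]
    - [0, -0.0167, 0.0285, 0, 0]
    - [0, -0.0167, 0.0285, 0, 0]
    - [0, -0.0167, 0.0285, 0, 0]
    - [0, -0.0167, 0.0285, 0, 0]
    - [0, -0.0167, 0.0285, 0, 0]
    - [0, -0.0167, 0.0285, 0, 0]
    - [0, 0, 0, 0, 0]
    - [0, 0, 0, 0, 0]
    - [0, 0, 0, 0, 0]
    - [0, 0, 0, 0, 0]
    - [0, 0, 0, 0, 0]

```text
time_s: 14.6
position: [0.5041, -0.2275, 0.2135]
tcp_rot: [[1.0, 0.002, -0.0], [0.002, -1.0, 0.0], [-0.0, -0.0, -1.0]]
force: [-0.6, -0.3, -1.0]
opening: 1.002
grasp_force: 0.0
```

```bash
python3 - <<'E'
from h import *
rest();look("wrist",[R]);look("top",[L,M]);look("scene",[L,M],"s3")
E
```

```text
14.6 [ 0.5041 -0.2275  0.2135] [[1.0, 0.002, -0.0], [0.002, -1.0, 0.0], [-0.0, -0.0, -1.0]] [-0.61 -0.3  -0.96] 1.002 0.0
wrist (0.5035, -0.2285) 5351 [ 0.5037 -0.2293  0.121 ] [array([ 0.5018, -0.2294]), np.float64(0.0311)]
top (0.509, 0.232) 473 [0.51   0.2302 0.1208] [array([0.5102, 0.2307]), np.float64(0.0311)]
top (0.618, -0.0325) 447 [ 0.6177 -0.0342  0.1207] [array([ 0.6184, -0.0343]), np.float64(0.0311)]
scene (0.509, 0.232) 427 [0.5117 0.2338 0.1204] [array([0.508 , 0.2336]), np.float64(0.032)]
scene (0.618, -0.0325) 400 [ 0.6187 -0.0306  0.1201] [array([ 0.6154, -0.0313]), np.float64(0.0331)]
```

View pics/s3.png

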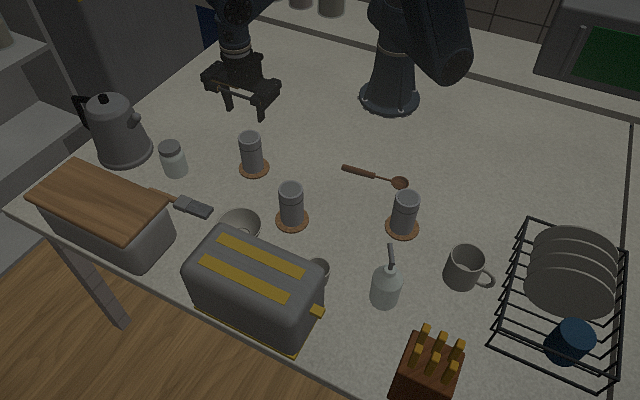

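The left tin at (404,213) and the middle one at (291,205) stand upright and centred. The right tin is next.

Call:
send_rows:
  plan:
    - [0, -0.0005, 0.0015, 0.02, 0]
    - [0, 0, 0, 0.025, 0]
    - [0, 0, 0, 0.025, 0]
    - [0, 0, 0, 0.025, 0]
    - [0, 0, 0, 0.02, 0]
    - [0, 0, 0, 0.014, 0]
    - [0, 0, 0, 0, 0]
    - [0, 0, 0, 0, 0]
    - [255, 0, 0, 0, 0]
    - [255, 0, 0, 0, 0]
    - [255, 0, 0, 0, 0]
    - [255, 0, 0, 0, 0]
    - [255, 0, 0, 0, 0]
    - [255, 0, 0, 0, 0]
    - [255, 0, 0, 0, 0]
    - [255, 0, 0, 0, 0]

```text
time_s: 16.08
position: [0.5032, -0.23, 0.0853]
tcp_rot: [[1.0, -0.0, 0.001], [-0.0, -1.0, 0.0], [0.001, -0.0, -1.0]]
force: [0.7, 2.0, 6.2]
opening: 0.708
grasp_force: 30.0
```

Call:
send_rows:
  plan:
    - [255, 0, 0, -0.004, 0]
    - [255, 0, 0, -0.01, 0]
    - [255, 0, 0, -0.013, 0]
    - [255, 0, 0, -0.013, 0]
    - [255, 0, 0, -0.01, 0]
    - [255, 0, 0, -0.006, 0]
    - [255, 0, 0, -0.004, 0]
    - [255, 0, 0, 0, 0]
    - [255, 0, 0, 0, 0]
    - [255, 0, 0, 0, 0]
    - [255, 0, 0, 0, 0]
    - [255, 0, 0, 0, 0]
    - [255, 0, 0, 0, 0]
    - [255, 0, 0, 0, 0]
    - [255, 0, 0, 0, 0]

```text
time_s: 17.33
position: [0.503, -0.2303, 0.1444]
tcp_rot: [[1.0, -0.0, -0.0], [-0.0, -1.0, 0.0], [-0.0, -0.0, -1.0]]
force: [0.2, 0.2, -5.5]
opening: 0.708
grasp_force: 30.0
```

```bash
python3 - <<'E'
from h import *
rest()
for i in range(4):
    s=read_state();print(np.round(s["force"],2));capture("top")
E
```

```text
17.3333 [ 0.503  -0.2303  0.1444] [[1.0, -0.0, -0.0], [-0.0, -1.0, 0.0], [-0.0, -0.0, -1.0]] [ 0.17  0.22 -5.47] 0.708 30.0
[ 0.17  0.22 -5.47]
[-0.4  -0.8  -5.49]
[ 0.48 -0.26 -5.35]
[ 0.2  -0.86 -5.47]
```

The right tin reads 5.45 N, so it is the heavy one. I'll raise it another 90 mm.

Call:
send_rows:
  plan:
    - [255, 0, 0, -0.005, 0]
    - [255, 0, 0, -0.01, 0]
    - [255, 0, 0, -0.015, 0]
    - [255, 0, 0, -0.015, 0]
    - [255, 0, 0, -0.015, 0]
    - [255, 0, 0, -0.015, 0]
    - [255, 0, 0, -0.01, 0]
    - [255, 0, 0, -0.005, 0]
    - [255, 0, 0, 0, 0]
    - [255, 0, 0, 0, 0]
    - [255, 0, 0, 0, 0]
    - [255, 0, 0, 0, 0]
    - [255, 0, 0, 0, 0]
    - [255, 0, 0, 0, 0]
    - [255, 0, 0, 0, 0]

```text
time_s: 18.78
position: [0.5029, -0.2302, 0.2341]
tcp_rot: [[1.0, -0.0, -0.001], [-0.0, -1.0, 0.001], [-0.001, -0.001, -1.0]]
force: [-0.4, 0.6, -5.0]
opening: 0.703
grasp_force: 30.0
```

```bash
python3 - <<'E'
from h import *
rest();look("scene",[L,M],"s4")
E
```

```text
18.7833 [ 0.5029 -0.2302  0.2341] [[1.0, -0.0, -0.001], [-0.0, -1.0, 0.001], [-0.001, -0.001, -1.0]] [-0.41  0.6  -5.04] 0.703 30.0
scene (0.509, 0.232) 422 [0.5118 0.2341 0.1202] [array([0.5081, 0.2337]), np.float64(0.0332)]
scene (0.618, -0.0325) 410 [ 0.6201 -0.0299  0.1202] [array([ 0.6172, -0.0323]), np.float64(0.0318)]
```

View pics/s4.png

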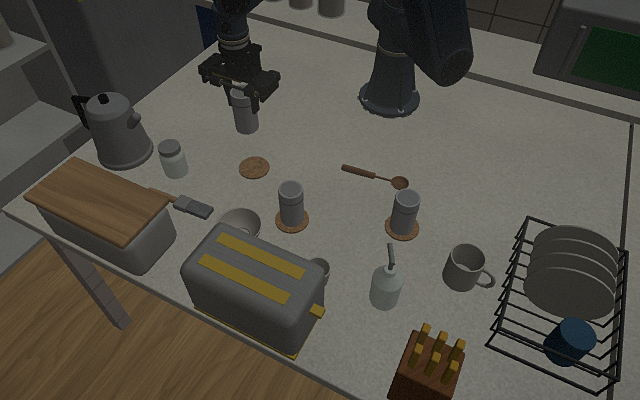

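The heavy tin hangs upright in the gripper at (245,112), above its empty coaster at (254,167). The other two stand centred on theirs.

```bash
python3 -c "from rig import *; print(hand_in())"
```

```text
the job is handed in; nothing more can be done
None
```

The right tin is the heaviest at about 0.55 kg (left about 0.23, middle about 0.18); I handed in with it held upright above its coaster and the other two back on theirs, though `hand_in()` gave no pass/fail verdict.

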